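# Load the round-bottomed bottle and crank it to the index

## Task

Lift the round-bottomed steel bottle out of its nylon carrier, set it gently and upright in the steel ring on the slide's carriage while the carriage is still at the loading end, and let go. Then crank the handwheel clockwise, over as many grasps as it takes, until the carriage's pointer lines up with the fixed index pointer, moving the carriage only by the wheel, and leave the bottle standing upright in the ring, the wheel let go. Do not tip the bottle over, and leave the other things on the counter where they are.

Things in the scene. Friction and masses are not known exactly. Their poses are not given: they have to be found in the camera images.
- bottle: Spherical steel gas bottle, 0.4 to 0.65 kg: a ball of 80 mm diameter with a plain straight neck of 26 mm diameter on top, its free surface 81 to 132 mm above the ball's lowest point. Origin at that lowest point, z along the neck. Slightly bottom-heavy, but friction in a ring keeps the tilt it is left with. Starts upright in carrier_a, lowest point 4 mm above the counter.
- bottle_center (a point): Centre of the bottle's ball, 40 mm above its lowest point.
- carrier_a: The black nylon carrier the bottle starts in: a loose round-section ring, 74 mm across, 46 mm hole, 14 mm thick, lying flat. Origin at the centre of its underside. It may stay anywhere.
- ring_seat (a point): Centre of the round-bar steel ring (70 mm outside, 50 mm hole, bar 10 mm thick) on three short legs on the carriage, at the bar's mid height, 64 mm above the counter. A seated bottle's ball has its centre 34 mm above this point. Axes of the slide: y is the way the carriage travels, away from the wheel, as the wheel is cranked clockwise; z is up.
- carriage: Dark steel plate 84 x 84 x 12 mm that slides on the rail of the slide, with the ring and a pointer; only the handwheel is meant to move it. Origin at the centre of its underside, 32 mm above the counter; y is its direction of travel.
- carriage_pointer (a point): Tip of the small steel cone on the carriage's far side, level with the plate, which points along +x of the slide at the index; 38 mm above the counter. Axes as ring_seat.
- index_tip (a point): Tip of the like steel cone on the fixed index clamp bolted to the slide's base and standing out over its far edge, 38 mm above the counter and 5 mm beyond the line on which the carriage's pointer travels. Axes as ring_seat. The carriage starts 32 to 62 mm short of it (carriage pointer at negative y seen from here).
- wheel_hub (a point): Point on the handwheel's vertical axis at the height of the rim's centre, 86 mm above the counter. It lies 170 mm or more from the ring, towards the slide's -y. Black round rim (mean radius 60 mm, bar 14 mm thick), three spokes 10 mm thick, 120 degrees apart, hub of 26 mm diameter whose top is 10 mm above this point. Below this point 40 mm are free over a gearbox 76 mm square, 64 mm over the base beside it.
- wheel_spoke (a point): Point on the rim's centre line where one of the three spokes meets the rim: gives the angle of the spokes; turns with the wheel.
- wheel (a joint): Angle of the handwheel (rad), grows clockwise seen from above; range 0 to 6.5, start 0 to 0.8. Each radian moves the carriage 12 mm towards its +y (rack and pinion). The wheel stays where it is left; it takes about 0.25 N m to turn (4 N at the rim).
- carrier_b: Empty black nylon carrier, like carrier_a; a bystander.
- carrier_c: Empty black nylon carrier, like carrier_a; a bystander.
- carrier_d: Empty black nylon carrier, like carrier_a; a bystander.
- canister: Tin canister with knurled screw lid, 74 mm diameter, 105 mm high, origin under its centre; a bystander.
- safety_pin: Brass safety pin with a steel ring, 92 mm long, 8 mm thick, lying flat; a bystander.
- horn: Red plastic horn nozzle standing mouth down, 72 mm diameter, 130 mm high, origin under its centre; a bystander.
- valve_body: Chrome valve body, 71 mm high, about 60 mm wide, standing, origin under its centre; a bystander.
Things that resemble listed ones, but are neither listed nor needed, are in the scene too. What is shaped like the bottle but purple is not meant.

How it is judged:
On the way:
1. the bottle stands upright and centred in the carriage's ring, let go, while the carriage is still at the loading end (horizontal distance between bottle_center and ring_seat below 0.004 m and z of bottle_center in the frame of ring_seat between 0.03 and 0.038 m and angle between bottle's own z axis and vertical below 0.14 rad and linear speed of bottle below 0.02 m/s and contact force between the fingers and bottle below 0.1 N and y of carriage_pointer in the frame of index_tip below -0.025 m), for 0.3 s.
At the end, for the whole second after the job is handed in: The carriage's pointer is within 3 mm of the index pointer along the travel, wheel at rest; the bottle stands in the ring, its ball centred within 4 mm and fully down (30 to 38 mm above the ring's middle), upright within 8 degrees, at rest and let go (horizontal distance between bottle_center and ring_seat below 0.004 m and z of bottle_center in the frame of ring_seat between 0.03 and 0.038 m and angle between bottle's own z axis and vertical below 0.14 rad and linear speed of bottle below 0.02 m/s and y of carriage_pointer in the frame of index_tip between -0.003 and 0.003 m and velocity of joint wheel between -0.05 and 0.05 rad/s); the robot touches nothing.
It fails at once if the bottle is tipped by more than 35 degrees (angle between bottle's own z axis and vertical above 0.6 rad).
It fails at once if the bottle is slammed into the carriage (over 40 N) (contact force between bottle and carriage above 40 N).
It fails at once if the robot pushes the carriage itself (over 12 N) (contact force between any of the fingers, the arm and carriage above 12 N).
It fails at once if a bystander is moved by more than 30 mm (distance of any of carrier_b, carrier_c, carrier_d, canister, safety_pin, horn, valve_body from where it was at the start of the episode above 0.03 m).
It also fails if it takes over 72 s, if anything falls off the work surface, if the arm or the gripper's body presses on something with over 40 N, if the wrist force passes 120 N, or if a joint passes its speed limit or range.

## Robot

A 6-joint arm with a two-finger parallel gripper is mounted at the origin on the work surface. World frame = base frame: x ahead of the robot, y to its left, z up, the work surface at z = 0. Lengths are in m, angles in rad, forces in N, time in s.
With the tool pointing down it reaches from about 0.35 to 0.775 m from the base axis. Payload 7.3 kg.
Tool frame: the origin (TCP) lies at the very end of the fingers, on their centre line; the grasp point (between the pads) lies 19 mm behind it; z points along the fingers, y is the line along which they close (so a half turn about z gives the same grasp; the last joint's range is limited). The gripper opens to 92 mm and grips with 3 to 60 N. Pads are 19 mm wide; open, the fingers measure 130 mm over their backs; the gripper's body (75 mm by 190 mm) begins 47 mm behind the grasp point.
Start: joints at [-1.32, 0.342, 1.524, -0, 1.275, -0.146], TCP at [0.203, -0.484, 0.227] pointing down, gripper open.
Joint ranges: [-2.53, 2.53], [-0.77, 2.02], [0.04, 2.7], [-1, 4.14], [0.28, 2.66], [-3.11, 3.11]. Speed limits (rad/s): [2.57, 2.57, 3.14, 3.14, 3.14, 3.14].

## Interface

Orientations are given as [roll, pitch, yaw] about the fixed x, y, z axes, in that order (R = Rz(yaw) Ry(pitch) Rx(roll)).
In Python, from cell import robot gives the robot as it stands.
- The arm moves only by the tool apply_moves, never from a script. Its argument "motion" is text: rows parted by semicolons, each of 7 numbers parted by spaces: the opening in per cent of the stroke, from 0 (shut) to 100 (fully open), then the shift along the tool's x, y, z in cm, then the turn, a rotation vector about the tool's x, y, z in rad. A call has 1 to 20 rows; each row shifts and turns the commanded pose from where the row before left it, along the tool's axes as they then stand; what a row does not reach is not made up. A row lasts 1/8 s, in which the tool goes at most 62.5 mm and 10.7 degrees, less where a joint would pass 70% of its speed; a pose out of reach is approached as far as the arm can. A call with a gripper value outside its range is refused whole. The fingers move at their own pace and stop on an object; "force" is the grip in N (left out, the last holds). Time passes only in rows, so rows that do not move let the fingers close. It gives the time, the measured TCP pose, the force, the opening and the grip force at its end, in the units of the state.
- robot.observe(): the state, without advancing time (a new reading comes with each control period).
- robot.read_camera(name): name is "side" or "top"; returns a dict with "img" (400x640x3 uint8, red, green, blue), "fovy" (degrees; the focal length in pixels is half the picture's height over the tangent of half this angle, whatever the lens; pixels are square), "cx", "cy" (the principal point, pixels), "R" (3x3) and "t" (3): a world point X has camera coordinates R X + t. Camera axes: x right, y down, z forward; pixel columns grow to the right and rows downward; lengths in m; the calibration is good to about 2 mm. A picture is of the moment at which its call begins. There is no depth.
- robot.hand_in(): hands the job in; it is judged then, once.
Trained networks look in a picture, given as the dict that the camera call returned (one of the last four; its "shot" number tells which), for a name from the list of things; names that differ only in an ending like _2 or _b are one class to them, and where a whole thing is asked for, a point or a joint stands for the part that bears it (a point fixed in the world has none). Each returns a list of dicts, best first, with "score" (0 to 1); they miss things now and then, are a little off and sometimes report something else, mostly with a low value. They report only what shows in the picture. A call takes as long as a camera call. They do not tell look-alikes from the thing itself.
- robot.search_frame(target, picture): "centre" ([x, y, z] in m, in world coordinates, good to about 4 mm: the middle of the surface that is visible of it).
- robot.trace(target, picture): "pixels" (400x640 bool, what is visible of it).
The state is a dict: "time": time; "qpos": joint angles; "qvel": joint speeds; "joint_efforts": joint torques, N m; "tool_pos": TCP position; "tool_rot": TCP orientation; "contact_force": force on the tool from outside, world axes, zero at the start; "torque": the same for the moment, N m; "opening": finger opening in m; "grip_force": force on a finger pad.
Only numpy, scipy, OpenCV 4.12 (cv2) and the standard library are available. Lean on these libraries where they do the work, as an engineer would, in place of code of your own. Each camera call takes 0.05 s, during which the arm holds its last target. There are 200 camera calls.

## Working session

There is one attempt and no reset: what is moved stays moved. The work goes in short steps, Python scripts to look and compute and a tool call to move; the robot and the scene stay as the last step left them, time stands still between calls to the robot, and variables do not carry over. Pictures are saved under pics/ and viewed, at most 10 in all, crops included, and the job is handed in when it is done.

Besides the shell and the picture viewer there is one more tool, called after "Call:" as name(argument=value, ...) on one line, values as JSON. apply_moves: Moves the arm, as the interface text tells. Its arguments: {"type":"object","properties":{"motion":{"type":"string"},"force":{"type":"number"}},"required":["motion"]}

```bash
mkdir -p pics
cat > h.py <<'E'
import numpy as np, cv2
from cell import robot
def save(p,n): cv2.imwrite(f'pics/{n}.png',cv2.cvtColor(p['img'],cv2.COLOR_RGB2BGR))
def f(p): return 200/np.tan(np.radians(p['fovy'])/2)
def pix(p,X):
    c=p['R']@np.array(X)+p['t']; return c[:2]/c[2]*f(p)+[p['cx'],p['cy']]
def back(p,uv,z):
    d=np.array([(uv[0]-p['cx'])/f(p),(uv[1]-p['cy'])/f(p),1]); R=np.array(p['R']);o=-R.T@p['t'];d=R.T@d
    return o+d*(z-o[2])/d[2]
E
python3 - <<'E'
from h import *
np.set_printoptions(precision=3,suppress=True)
for n in('top','side'):
    p=robot.read_camera(n); save(p,n+'0'); print(n,p['fovy'],-np.array(p['R']).T@p['t'], {k:v for k,v in p.items() if k not in('img','R','t')})
    for t in['bottle','bottle_center','carrier_a','ring_seat','carriage','carriage_pointer','index_tip','wheel_hub','wheel_spoke','wheel','canister','safety_pin','horn','valve_body']:
        try: print(t,[(np.round(r['centre'],3).tolist(),round(r['score'],2),pix(p,r['centre']).round().tolist()) for r in robot.search_frame(t,p)])
        except Exception as e: print(t,e)
E
```

```text
top 52.1883960241788 [0.343 0.038 1.05 ] {'fovy': 52.1883960241788, 'cx': 329.4480735352574, 'cy': 205.58975843940382, 'shot': 1}
bottle [([0.475, 0.231, 0.069], 0.7, [247.0, 226.0]), ([0.492, 0.379, 0.069], 0.7, [186.0, 218.0]), ([0.234, 0.266, 0.065], 0.63, [227.0, 329.0])]
bottle_center [([0.49, 0.373, 0.069], 0.86, [189.0, 219.0]), ([0.23, 0.266, 0.068], 0.86, [227.0, 331.0]), ([0.376, 0.387, 0.073], 0.8, [179.0, 267.0]), ([0.471, 0.229, 0.071], 0.67, [248.0, 227.0])]
carrier_a [([0.664, 0.193, 0.015], 0.67, [269.0, 157.0]), ([0.783, -0.008, 0.014], 0.65, [345.0, 116.0]), ([0.376, 0.127, 0.013], 0.62, [291.0, 268.0])]
ring_seat [([0.531, -0.051, 0.043], 0.97, [363.0, 206.0])]
carriage [([0.53, -0.048, 0.043], 0.72, [362.0, 206.0]), ([0.475, 0.228, 0.069], 0.67, [248.0, 226.0])]
carriage_pointer [([0.533, -0.231, 0.093], 0.21, [439.0, 202.0])]
index_tip [([0.6, 0.002, 0.026], 0.57, [341.0, 181.0])]
wheel_hub [([0.536, -0.234, 0.095], 0.81, [441.0, 201.0])]
wheel_spoke [([0.534, -0.23, 0.095], 0.82, [439.0, 202.0])]
wheel [([0.539, -0.231, 0.088], 0.69, [439.0, 200.0])]
canister [(
[... 1081 characters left out ...]
0.57, [319.0, 194.0])]
carriage [([0.452, 0.26, 0.012], 0.42, [272.0, 270.0])]
carriage_pointer [([0.523, -0.037, 0.042], 0.79, [318.0, 195.0])]
index_tip [([0.455, 0.263, 0.014], 0.66, [270.0, 269.0]), ([0.468, 0.246, 0.07], 0.57, [269.0, 246.0])]
wheel_hub [([0.534, -0.222, 0.094], 0.6, [348.0, 155.0]), ([0.667, 0.356, 0.08], 0.54, [176.0, 235.0])]
wheel_spoke [([0.529, -0.223, 0.092], 0.59, [349.0, 156.0]), ([0.669, 0.356, 0.08], 0.24, [175.0, 235.0])]
wheel [([0.532, -0.224, 0.091], 0.72, [349.0, 156.0])]
canister [([0.668, 0.357, 0.079], 0.74, [175.0, 235.0]), ([0.522, -0.044, 0.041], 0.72, [319.0, 194.0])]
safety_pin []
horn []
valve_body [([0.325, 0.261, 0.036], 0.59, [315.0, 286.0])]
```

View pics/top0.png

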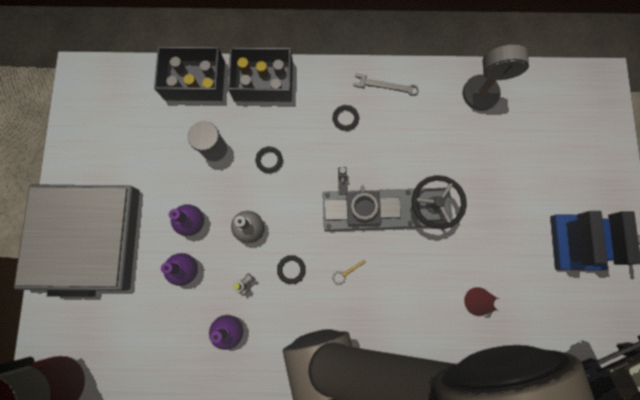

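View pics/side0.png

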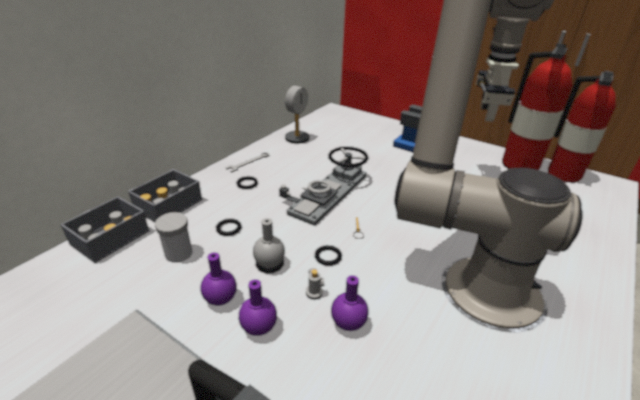

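The top view shows four bottle shapes: grey at (248,226) and purple ones at (186,219), (180,268) and (226,332). The grey steel one standing in a black ring is the one meant. The slide lies at (320–465, 165–230), the wheel at (440,200) and the ring at (364,206). Next I'll enlarge these and measure.

Run:
```python
from h import *
np.set_printoptions(precision=4,suppress=True)
P={n:robot.read_camera(n) for n in('top','side')}
p=P['top'];im=cv2.cvtColor(p['img'],cv2.COLOR_RGB2BGR)
a=cv2.resize(im[160:240,315:475],None,fx=5,fy=5,interpolation=cv2.INTER_CUBIC)
b=cv2.resize(im[195:255,220:280],(200,200),interpolation=cv2.INTER_CUBIC)
ps=cv2.cvtColor(P['side']['img'],cv2.COLOR_RGB2BGR)
c=cv2.resize(ps[145:215,270:382],(320,200),interpolation=cv2.INTER_CUBIC)
d=cv2.resize(ps[210:280,235:305],(200,200),interpolation=cv2.INTER_CUBIC)
row=np.hstack([b,c,d,np.zeros((200,80,3),np.uint8)])
cv2.imwrite('pics/comp1.png',np.vstack([a,row]))
for n,p in P.items():
    for t in('bottle','wheel','ring_seat'):
        for r in robot.trace(t,p)[:4]:
            m=r['pixels'].astype(np.uint8); cs=max(cv2.findContours(m,0,2)[0],key=cv2.contourArea)
            x=cv2.boundingRect(cs); M=m.sum(); ys,xs=np.nonzero(m)
            print(n,t,round(r['score'],2),'bbox',x,'area',M,'cent',xs.mean().round(1),ys.mean().round(1),'ell',np.round(cv2.fitEllipse(cs)[0],1),np.round(cv2.fitEllipse(cs)[1],1))
p=P['top']
print(pix(p,[0.53,-0.048,0.064]),back(p,(364,206),.064),back(p,(440,200),.086))
```

```text
top bottle 0.96 bbox (209, 315, 34, 34) area 898 cent 225.5 331.5 ell [225.6 331.5] [31.7 34.4]
top bottle 0.78 bbox (169, 204, 35, 32) area 855 cent 186.6 219.4 ell [186.4 219.4] [30.8 34.1]
top bottle 0.76 bbox (231, 211, 33, 32) area 829 cent 247.0 226.1 ell [247.  226.1] [31.2 32.3]
top bottle 0.6 bbox (162, 254, 36, 32) area 885 cent 179.6 269.0 ell [179.7 268.8] [31.5 34.2]
top wheel 0.67 bbox (412, 175, 55, 54) area 1265 cent 438.3 201.1 ell [438.5 201.5] [51.8 55.3]
top ring_seat 0.62 bbox (346, 185, 35, 40) area 1147 cent 363.3 207.2 ell [362.5 208.1] [40.3 42.1]
top ring_seat 0.5 bbox (338, 261, 26, 18) area 98 cent 349.8 270.1 ell [351.  267.8] [10.1 26.9]
top ring_seat 0.21 bbox (338, 167, 9, 28) area 235 cent 342.1 179.9 ell [342.2 178.8] [ 9.8 32.6]
side bottle 0.96 bbox (331, 275, 40, 57) area 1465 cent 350.2 306.4 ell [351.1 305.4] [36.8 54.4]
side bottle 0.95 bbox (201, 252, 37, 54) area 1281 cent 218.0 282.5 ell [218.1 282. ] [33.8 52.2]
side bottle 0.79 bbox (239, 279, 39, 57) area 1479 cent 257.5 311.2 ell [257.3 311.1] [36.4 54.9]
side bottle 0.74 bbox (253, 218, 33, 50) area 1054 cent 268.7 246.8 ell [268.7 246.2] [30.2 49.3]
side wheel 0.62 bbox (328, 146, 41, 22) area 600 cent 348.5 156.6 ell [347.9 156.4] [20.8 41. ]
side wheel 0.57 bbox (279, 184, 21, 19) area 209 cent 287.6 194.0 ell [287.3 193.6] [10.7 25.2]
side ring_seat 0.68 bbox (300, 180, 37, 26) area 645 cent 318.7 192.0 ell [318.7 192.1] [23.4 33.7]
[362.0826 204.8065] [ 0.5271 -0.0527  0.064 ] [ 0.5395 -0.2342  0.086 ]
```

View pics/comp1.png

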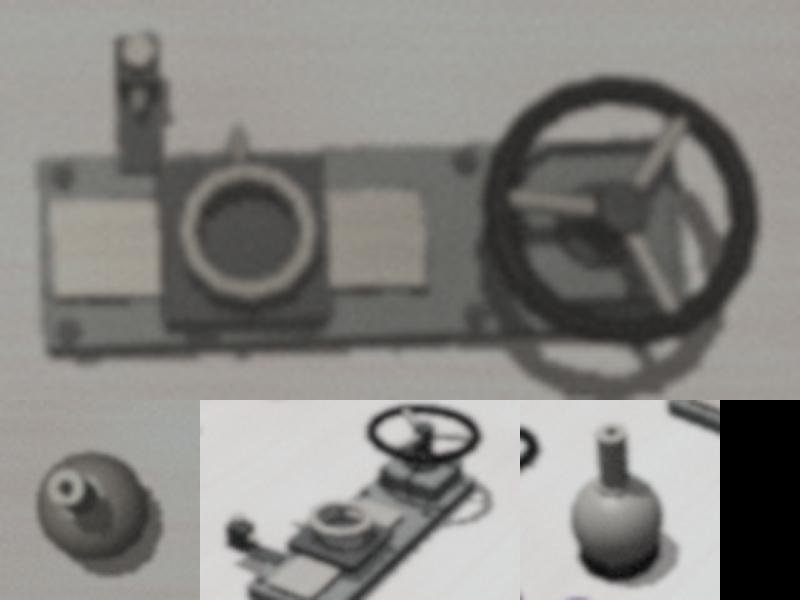

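The crop confirms the grey bottle (neck top at about (240,221)). Carriage pointer tip is at about (362,185) and the index at about (342,180), so travel is near 48 mm, within the given range.

Run:
```python
from h import *
from scipy.optimize import least_squares as L
np.set_printoptions(precision=4,suppress=True)
P={n:robot.read_camera(n) for n in('top','side')}
t,s=P['top'],P['side']
print('neck',back(t,(239.8,221.4),.136),back(s,(267,221),.136))
print('ball',back(t,(247.2,226.2),.044))
print('ring',back(t,(364.4,205.8),.064),'side',back(s,(270+339/320*112/320*0+ (343-200)*.35,145+(517-400)*.35),.064))
print('hub',back(t,(438.6,201.2),.086),'side',back(s,(348,156.4),.086))
for q in[(685,120),(512,200),(675,312)]:print('spoke',back(t,(315+q[0]/5-.4,160+q[1]/5-.4),.086))
for q in[(237,127),(140,108)]:print('ptr',back(t,(315+q[0]/5-.4,160+q[1]/5-.4),.038))
for q in[(45,355),(520,335),(40,157),(490,147)]:print('edge',back(t,(315+q[0]/5-.4,160+q[1]/5-.4),.02))
o=robot.observe();print(o)
print(robot.search_frame('bottle_center',s)[0:3])
```

```text
neck [0.4756 0.2346 0.136 ] [0.4767 0.2388 0.136 ]
ball [0.477  0.2355 0.044 ]
ring [ 0.5276 -0.0537  0.064 ] side [ 0.5264 -0.053   0.064 ]
hub [ 0.5365 -0.2307  0.086 ] side [ 0.5353 -0.2258  0.086 ]
spoke [ 0.5804 -0.2641  0.086 ]
spoke [ 0.5399 -0.1787  0.086 ]
spoke [ 0.4861 -0.255   0.086 ]
ptr [ 0.5862 -0.0504  0.038 ]
ptr [ 0.5957 -0.0009  0.038 ]
edge [0.4708 0.0462 0.02  ]
edge [ 0.4833 -0.1954  0.02  ]
edge [0.5736 0.05   0.02  ]
edge [ 0.5812 -0.1829  0.02  ]
{'time': 2.0, 'qpos': array([-1.32  ,  0.342 ,  1.5241, -0.    ,  1.2755, -0.146 ]), 'qvel': array([-0.0004,  0.0018,  0.001 , -0.0001, -0.0006,  0.0013]), 'joint_efforts': array([  0.0002, -43.1126, -24.4477,   0.0718,   0.0483,  -0.    ]), 'tool_pos': array([ 0.2029, -0.4842,  0.2267]), 'tool_rot': array([3.1416, 0.    , 0.3968]), 'contact_force': array([ 0.3623, -0.2155, -0.4861]), 'torque': array([-0.0039, -0.1013, -0.0346]), 'grip_force': 0.0, 'opening': 0.09237165188718098}
[{'centre': [0.2192, 0.2882, 0.0659], 'score': 0.97}, {'centre': [0.4666, 0.2472, 0.0734], 'score': 0.94}, {'centre': [0.483, 0.4009, 0.065], 'score': 0.93}]
```

Call:
apply_moves(motion="100 0 0 -2.5 0 0 0.1323;100 0 0 -2.5 0 0 0.1323;100 0 0 -2.5 0 0 0.1322;100 4 -3.3 0 0 0 0;100 4 -3.3 0 0 0 0;100 4 -3.3 0 0 0 0;100 4 -3.3 0 0 0 0;100 4 -3.3 0 0 0 0;100 4 -3.3 0 0 0 0;100 0.37 -5 0 0 0 0;100 0.37 -5 0 0 0 0;100 0.37 -5 0 0 0 0;100 0.37 -5 0 0 0 0;100 0.37 -5 0 0 0 0;100 0.37 -5 0 0 0 0;100 0.37 -5 0 0 0 0;100 0.37 -5 0 0 0 0;100 0.37 -5 0 0 0 0;100 0 -3.6 0 0 0 0;100 0 -3.6 0 0 0 0", force=20)

```text
time: 4.55
tool_pos: [0.4761, 0.2372, 0.3017]
tool_rot: [3.141, -0.0, 0.001]
contact_force: [1.5, -0.9, -0.1]
opening: 0.0914
grip_force: 0.0
```

Call:
apply_moves(motion="100 0 0 4 0 0 0;100 0 0 4 0 0 0;100 0 0 4 0 0 0;100 0 0 3.5 0 0 0;60 0 0 2.6 0 0 0;60 0 0 1.5 0 0 0;60 0 0 1.0 0 0 0;60 0 0 0 0 0 0;45 0 0 0 0 0 0;45 0 0 0 0 0 0")

```text
time: 5.8
tool_pos: [0.4767, 0.2359, 0.0965]
tool_rot: [-3.141, -0.001, -0.0]
contact_force: [0.2, 0.1, -1.0]
opening: 0.0425
grip_force: 0.0
```

Run:
```python
from h import *
p=robot.read_camera('side');t=robot.read_camera('top')
a=cv2.resize(p['img'][190:290,210:330],(480,400),interpolation=2);b=cv2.resize(t['img'][190:290,200:280],(320,400),interpolation=2)
save({'img':np.hstack([a,b])},'grasp')
o=robot.observe();print(o['tool_pos'],o['opening'],o['contact_force'],o['qpos'])
```

```text
[0.47648014 0.2358569  0.09621847] 0.04150244950063019 [-0.05616133  0.05421542  1.02622469] [ 3.15500940e-01  4.94236649e-01  1.68182513e+00 -1.26489379e-04
  9.64529700e-01  1.88635740e+00]
```

View pics/grasp.png

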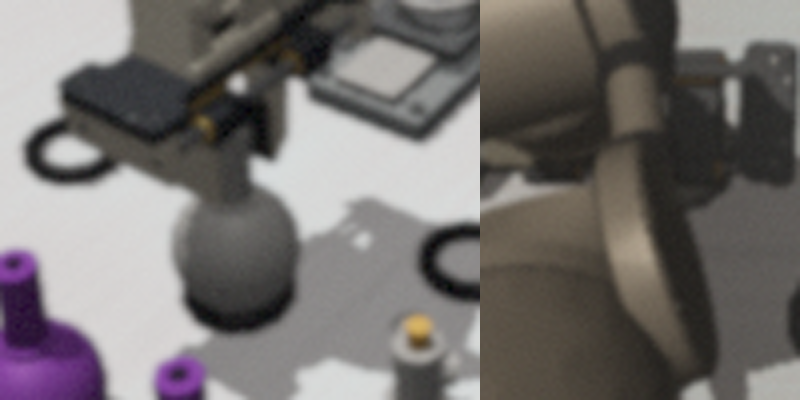

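The side crop shows the bottle upright with its neck between the open fingers. Closing now, then lifting.

Call:
apply_moves(motion="20 0 0 0 0 0 0;20 0 0 0 0 0 0;20 0 0 0 0 0 0;20 0 0 0 0 0 0;20 0 0 0 0 0 0;20 0 0 -1 0 0 0;20 0 0 -1.5 0 0 0;20 0 0 -2.5 0 0 0;20 0 0 -3 0 0 0;20 0 0 -3 0 0 0;20 0 0 -2 0 0 0;20 0 0 0 0 0 0;20 0 0 0 0 0 0", force=30)

```text
time: 7.52
tool_pos: [0.4756, 0.2355, 0.225]
tool_rot: [3.141, 0.001, -0.0]
contact_force: [-0.1, 0.8, -4.8]
opening: 0.0254
grip_force: 30.0
```

Call:
apply_moves(motion="20 0.3 1.5 0 0 0 0;20 0.6 3 0 0 0 0;20 0.6 4 0 0 0 0;20 0.8 4 0 0 0 0;20 0.8 4 0 0 0 0;20 0.8 4 0 0 0 0;20 0.6 4 0 0 0 0;20 0.4 2.4 0 0 0 0;20 0.2 1.5 0 0 0 0;20 0 0.5 0 0 0 0;20 0 0 0 0 0 0;20 0 0 0 0 0 0")

```text
time: 9.02
tool_pos: [0.5271, -0.0523, 0.2257]
tool_rot: [-3.141, 0.0, 0.001]
contact_force: [0.3, -0.6, -4.5]
opening: 0.0255
grip_force: 30.0
```

Run:
```python
from h import *
np.set_printoptions(precision=4,suppress=True)
p=robot.read_camera('side');t=robot.read_camera('top')
a=cv2.resize(p['img'][110:230,250:394],(480,400),interpolation=2);b=cv2.resize(t['img'][150:250,310:390],(320,400),interpolation=2)
save({'img':np.hstack([a,b])},'over')
o=robot.observe();print(o['tool_pos'],o['opening'],o['contact_force'])
for q in (p,t):
  for r in robot.trace('bottle',q)[:5]:
    ys,xs=np.nonzero(r['pixels']);print(q['shot'],round(r['score'],2),xs.mean(),ys.mean(),xs.min(),xs.max(),ys.min(),ys.max())
# expected image of ball centre if bottle axis = tool axis, bottom at tcp-0.0923
c=o['tool_pos']+[0,0,-.0923+.04]; print(c,pix(p,c),pix(t,c))
```

```text
[ 0.5272 -0.0524  0.2258] 0.02490377958040777 [-0.0358 -0.9236 -4.8944]
9 0.98 217.85545023696682 282.75592417061614 200 237 253 305
9 0.95 350.14559659090907 306.72585227272725 331 369 275 330
9 0.83 320.2449275362319 150.19855072463767 307 333 122 167
10 0.96 179.9059196617336 268.9778012684989 161 198 253 285
10 0.92 225.5048128342246 331.4812834224599 209 242 315 349
10 0.71 370.2061538461538 206.62153846153845 354 384 200 214
10 0.61 186.14938684503903 219.22296544035675 168 204 204 235
[ 0.5272 -0.0524  0.1735] [320.6064 152.9888] [368.3851 196.8537]
```

View pics/over.png

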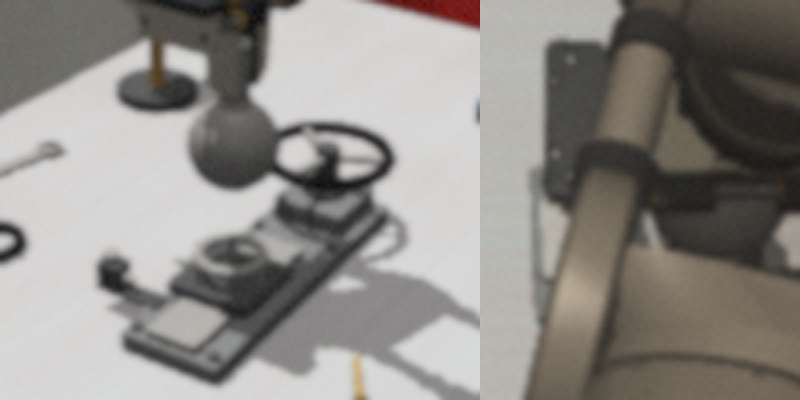

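Call:
apply_moves(motion="20 0 0.1 1 0 0 0;20 0 0 2 0 0 0;20 0 0 2 0 0 0;20 0 0 1 0 0 0;20 0 0 0.5 0 0 0;20 0 0 0.3 0 0 0;20 0 0 0.1 0 0 0;20 0 0 0.1 0 0 0;20 0 0 0 0 0 0;20 0 0 0 0 0 0")

```text
time: 10.48
tool_pos: [0.5273, -0.0542, 0.1559]
tool_rot: [3.141, -0.0, 0.0]
contact_force: [-0.3, 1.1, -4.9]
opening: 0.0256
grip_force: 30.0
```

Call:
apply_moves(motion="20 0 -0.05 0.1 0 0 0;20 0 0 0.1 0 0 0;20 0 0 0.1 0 0 0;20 0 0 0.1 0 0 0;20 0 0 0 0 0 0;20 0 0 0 0 0 0")

```text
time: 11.22
tool_pos: [0.5272, -0.0537, 0.1517]
tool_rot: [3.142, 0.0, 0.0]
contact_force: [-0.4, -0.4, -4.9]
opening: 0.0255
grip_force: 30.0
```

Call:
apply_moves(motion="20 0 0 0.05 0 0 0;20 0 0 0.05 0 0 0;20 0 0 0.05 0 0 0;20 0 0 0 0 0 0;20 0 0 0 0 0 0")

```text
time: 11.85
tool_pos: [0.5276, -0.0537, 0.1513]
tool_rot: [3.141, -0.002, 0.0]
contact_force: [-1.6, 0.7, 6.8]
opening: 0.0254
grip_force: 30.0
```

Call:
apply_moves(motion="20 0 0 0 0 0 0;20 0 0 0 0 0 0;20 0 0 0 0 0 0", force=4)

```text
time: 12.22
tool_pos: [0.5279, -0.0534, 0.1511]
tool_rot: [-3.141, -0.002, 0.0]
contact_force: [-1.6, 2.6, 5.8]
opening: 0.0258
grip_force: 4.0
```

Call:
apply_moves(motion="30 0 0 0 0 0 0;32 0 0 0 0 0 0;35 0 0 0 0 0 0;40 0 0 0 0 0 0;50 0 0 0 0 0 0;50 0 0 0 0 0 0;50 0 0 0 0 0 0;50 0 0 0 0 0 0")

```text
time: 13.22
tool_pos: [0.5273, -0.0538, 0.1503]
tool_rot: [3.141, -0.0, 0.0]
contact_force: [0.1, 0.3, 0.1]
opening: 0.0461
grip_force: 0.0
```

Run:
```python
from h import *
np.set_printoptions(precision=4,suppress=True)
p=robot.read_camera('side')
save({'img':cv2.resize(p['img'][120:230,260:400],(700,550),interpolation=2)},'seat')
o=robot.observe();print(o['tool_pos'],o['opening'],o['contact_force'])
for r in robot.trace('bottle',p)[:5]:
    ys,xs=np.nonzero(r['pixels']);print(round(r['score'],2),xs.mean(),ys.mean(),xs.min(),xs.max(),ys.min(),ys.max())
print(pix(p,[.527,-.0535,.098]),pix(p,[.527,-.0535,.138]),pix(p,[.527,-.0535,.19]))
```

```text
[ 0.5272 -0.0538  0.1502] 0.04585887505639254 [-0.6495  0.2403 -0.3674]
0.94 350.4509090909091 307.0370909090909 332 369 275 330
0.93 257.5358620689655 310.96275862068967 239 277 279 335
0.82 319.7314375987362 173.63823064770932 306 333 148 189
0.62 217.66331269349845 282.5371517027864 201 237 251 305
[320.2567 175.9575] [320.5785 163.9362] [321.0169 147.5645]
```

View pics/seat.png

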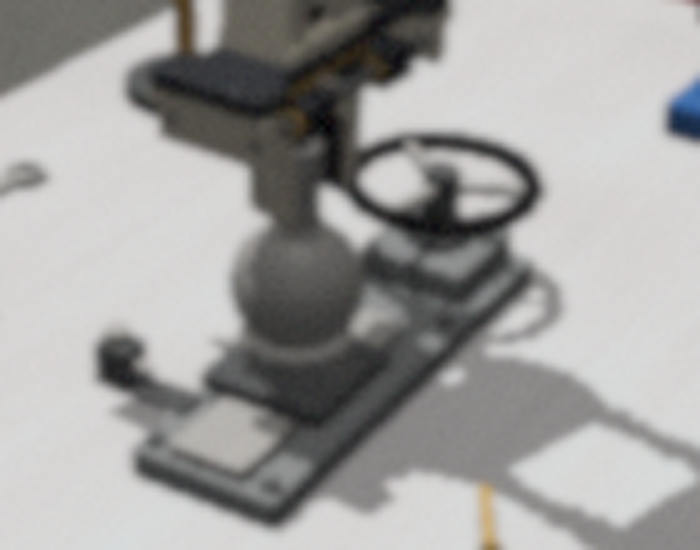

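The crop shows the ball sitting in the ring with its neck upright between the open fingers, and the carriage unmoved at the loading end. Retreating up and over the wheel.

Call:
apply_moves(motion="50 0 0 -1 0 0 0;50 0 0 -3 0 0 0;50 0 0 -4 0 0 0;50 0 0 -4 0 0 0;50 1.28 3.34 0 0 0 0;50 1.28 3.34 0 0 0 0;50 1.28 3.34 0 0 0 0;50 1.28 3.34 0 0 0 0;45 0 0 0 0 0 -0.181;45 0 0 0 0 0 -0.181;45 0 0 0 0 0 -0.181;45 0 0 0 0 0 -0.181;45 0 0 0 0 0 -0.181;45 0 0 0 0 0 -0.181;45 0 0 0 0 0 -0.181;45 0 0 0 0 0 -0.181;45 0 0 0 0 0 -0.181")

```text
time: 15.45
tool_pos: [0.5784, -0.1873, 0.271]
tool_rot: [3.141, 0.0, 1.635]
contact_force: [-0.4, 0.1, -0.5]
opening: 0.0409
grip_force: 0.0
```

Call:
apply_moves(motion="45 0 0 0 0 0 -0.181;45 0 0 0 0 0 -0.181;45 0 0 0 0 0 -0.181;45 0 0 0 0 0 -0.184;45 0 0 0 0 0 0;45 0 0 0 0 0 0")

```text
time: 16.2
tool_pos: [0.5784, -0.1873, 0.2706]
tool_rot: [3.142, 0.001, 2.352]
contact_force: [-0.7, 1.0, -0.2]
opening: 0.0407
grip_force: 0.0
```

Run:
```python
from h import *
np.set_printoptions(precision=4,suppress=True)
p=robot.read_camera('side');t=robot.read_camera('top')
a=cv2.resize(p['img'][110:230,270:400],(433,400),interpolation=2);b=cv2.resize(t['img'][160:240,330:400],(350,400),interpolation=2)
save({'img':np.hstack([a,b])},'wheel1')
o=robot.observe();print(o['tool_pos'],o['tool_rot'],o['qpos'])
for r in robot.trace('wheel',p)[:2]:
    cs=max(cv2.findContours(r['pixels'].astype(np.uint8),0,2)[0],key=cv2.contourArea);print(r['score'],cv2.boundingRect(cs),cv2.fitEllipse(cs))
# predicted rim outline bbox in side view for hub candidates
a=np.linspace(0,6.28,200)
for h in[(.536,-.231),(.536,-.226)]:
    q=np.array([pix(p,[h[0]+.067*np.cos(i),h[1]+.067*np.sin(i),.086]) for i in a]);print(h,q.min(0),q.max(0))
```

```text
[ 0.5784 -0.1873  0.2704] [-3.1416  0.0002  2.3537] [-0.4391  0.4723  1.2013 -0.0001  1.4678 -1.2221]
0.87 (329, 146, 40, 22) ((348.2628173828125, 156.28817749023438), (20.5389404296875, 38.98331069946289), 92.22157287597656)
(0.536, -0.231) [328.0656 146.4357] [369.3436 165.8803]
(0.536, -0.226) [327.2183 146.9706] [368.6021 166.5179]
```

View pics/wheel1.png

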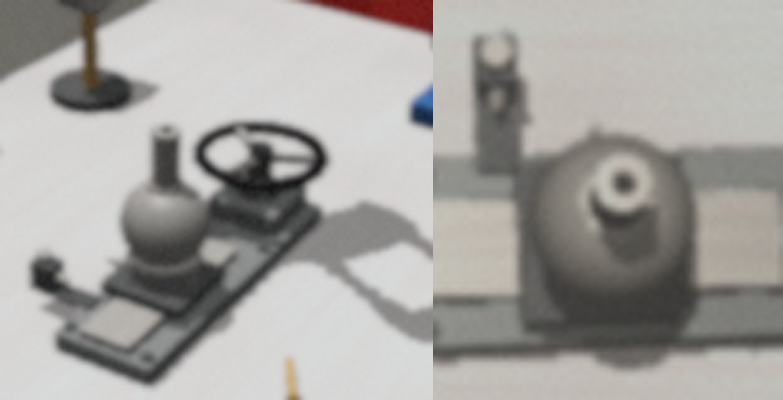

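The side crop shows the bottle upright in the ring. The top crop shows the neck and the pointers: carriage at about (362,186), index at about (342,181).

Call:
apply_moves(motion="45 0 0 4 0 0 0;45 0 0 4 0 0 0;45 0 0 4 0 0 0;45 0 0 4 0 0 0;45 0 0 2 0 0 0;45 0 0 1.5 0 0 0;45 0 0 0.8 0 0 0;45 0 0 0 0 0 0;45 0 0 0 0 0 0", force=10)

```text
time: 17.48
tool_pos: [0.579, -0.1876, 0.0682]
tool_rot: [3.141, 0.002, 2.356]
contact_force: [0.6, -0.2, 0.1]
opening: 0.0411
grip_force: 0.0
```

Call:
apply_moves(motion="10 0 0 0 0 0 0;10 0 0 0 0 0 0;10 0 0 0 0 0 0;10 0 0 0 0 0 0;10 0 0 0 0 0 0;10 0 0 0 0 0 0", force=15)

```text
time: 18.23
tool_pos: [0.5786, -0.1873, 0.0674]
tool_rot: [3.141, 0.0, 2.356]
contact_force: [0.8, 1.2, 2.0]
opening: 0.0145
grip_force: 14.7
```

Call:
apply_moves(motion="10 -0.12 0 0 0 0 0.02;10 -0.3 -0.01 0 0 0 0.05;10 -0.48 -0.02 0 0 0 0.08;10 -0.48 -0.02 0 0 0 0.08;10 -0.48 -0.02 0 0 0 0.08;10 -0.48 -0.02 0 0 0 0.08;10 -0.48 -0.02 0 0 0 0.08;10 -0.3 -0.01 0 0 0 0.05;10 -0.12 0 0 0 0 0.02;10 0 0 0 0 0 0", force=20)

```text
time: 19.48
tool_pos: [0.5944, -0.215, 0.0674]
tool_rot: [3.141, 0.0, 1.816]
contact_force: [1.5, 4.1, 4.1]
opening: 0.0144
grip_force: 19.6
```

Run:
```python
from h import *
np.set_printoptions(precision=4,suppress=True)
p=robot.read_camera('side');t=robot.read_camera('top')
a=cv2.resize(p['img'][110:230,270:400],(433,400),interpolation=2);b=cv2.resize(t['img'][160:240,330:400],(350,400),interpolation=2)
save({'img':np.hstack([a,b])},'turn1')
o=robot.observe();print(o['tool_pos'],o['tool_rot'],o['qpos'],o['contact_force'])
print(np.arctan2(o['tool_pos'][1]+.23,o['tool_pos'][0]-.536),np.hypot(o['tool_pos'][1]+.23,o['tool_pos'][0]-.536))
print(pix(t,[.527,-.0535,.19]))
```

```text
[ 0.5943 -0.215   0.0674] [3.1411 0.0001 1.8166] [-0.4684  0.6867  1.404   0.0002  1.0505 -0.7143] [1.1409 3.7718 2.5931]
0.25132447669537755 0.06024042785745358
[369.6645 195.3704]
```

View pics/turn1.png

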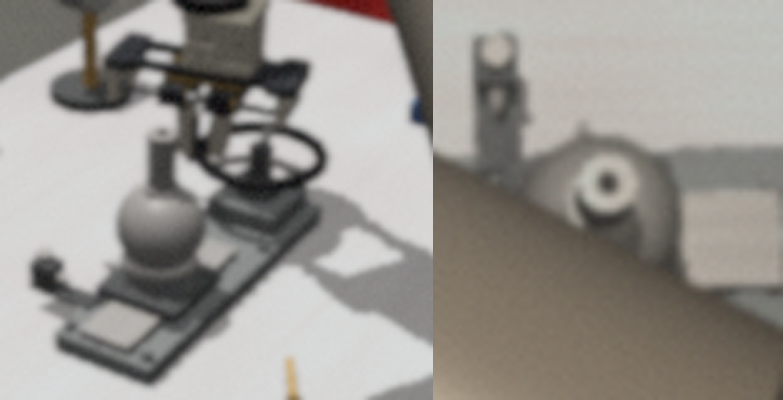

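Wheel turned 0.54 rad and the carriage followed by about 7 mm, with the bottle still upright. The pointer is now at about (360,186), leaving about 44 mm or 3.6 rad. Continuing with the same grasp.

Call:
apply_moves(motion="10 -0.3 -0.01 0 0 0 0.05;10 -0.48 -0.02 0 0 0 0.08;10 -0.54 -0.02 0 0 0 0.09;10 -0.54 -0.03 0 0 0 0.09;10 -0.54 -0.02 0 0 0 0.09;10 -0.54 -0.03 0 0 0 0.09;10 -0.54 -0.02 0 0 0 0.09;10 -0.54 -0.03 0 0 0 0.09;10 -0.54 -0.02 0 0 0 0.09;10 -0.54 -0.03 0 0 0 0.09;10 -0.54 -0.02 0 0 0 0.09;10 -0.54 -0.03 0 0 0 0.09;10 -0.54 -0.02 0 0 0 0.09;10 -0.54 -0.03 0 0 0 0.09;10 -0.54 -0.02 0 0 0 0.09;10 -0.54 -0.03 0 0 0 0.09;10 -0.48 -0.02 0 0 0 0.08;10 -0.3 -0.01 0 0 0 0.05;10 0 0 0 0 0 0")

```text
time: 21.95
tool_pos: [0.5532, -0.2862, 0.0674]
tool_rot: [-3.14, -0.0, 0.296]
contact_force: [0.9, 6.5, 5.3]
opening: 0.0142
grip_force: 19.6
```

```bash
cat > st.py <<'E'
from h import *
np.set_printoptions(precision=4,suppress=True)
o=robot.observe();d=o['tool_pos']-[.536,-.23,0];y=o['tool_rot'][2];r=.060
e=np.array([.536,-.23])+r*np.array([np.sin(y),-np.cos(y)])-o['tool_pos'][:2]
x=np.array([np.cos(y),np.sin(y)]);yy=np.array([np.sin(y),-np.cos(y)])
print(o['tool_pos'],o['tool_rot'],o['qpos'],o['contact_force'],o['grip_force'],'r',np.hypot(*d[:2]),'turned',(2.356-y)%(2*np.pi),'corr tool xy cm',e@x*100,e@yy*100)
E
python3 st.py
```

```text
[ 0.5532 -0.2862  0.0674] [-3.1403 -0.0003  0.2957] [-0.601   0.6728  1.4325  0.0012  1.0372  0.6735] [0.8884 6.4917 5.2962] 19.59962099790573 r 0.05883002690069845 turned 2.06030803396219 corr tool xy cm -0.010719864672078194 0.11700707667683581
```

Call:
apply_moves(motion="10 -0.3 -0.01 0 0 0 0.05;10 -0.48 -0.02 0 0 0 0.08;10 -0.54 -0.02 0 0 0 0.09;10 -0.54 -0.03 0 0 0 0.09;10 -0.54 -0.02 0 0 0 0.09;10 -0.54 -0.03 0 0 0 0.09;10 -0.54 -0.02 0 0 0 0.09;10 -0.54 -0.03 0 0 0 0.09;10 -0.54 -0.02 0 0 0 0.09;10 -0.54 -0.03 0 0 0 0.09;10 -0.54 -0.02 0 0 0 0.09;10 -0.54 -0.03 0 0 0 0.09;10 -0.54 -0.02 0 0 0 0.09;10 -0.54 -0.03 0 0 0 0.09;10 -0.54 -0.02 0 0 0 0.09;10 -0.54 -0.03 0 0 0 0.09;10 -0.48 -0.02 0 0 0 0.08;10 -0.3 -0.01 0 0 0 0.05;10 0 0 0 0 0 0")

```text
time: 24.32
tool_pos: [0.4814, -0.2503, 0.0674]
tool_rot: [-3.138, -0.003, -1.224]
contact_force: [9.7, 3.0, -0.2]
opening: 0.0142
grip_force: 19.5
```

```bash
python3 st.py
python3 - <<'E'
from h import *
p=robot.read_camera('side');t=robot.read_camera('top')
a=cv2.resize(p['img'][120:220,260:360],(400,400),interpolation=2);b=cv2.resize(t['img'][160:210,325:375],(400,400),interpolation=2)
save({'img':np.hstack([a,b])},'turn2')
E
```

```text
[ 0.4814 -0.2503  0.0674] [-3.1381 -0.0029 -1.224 ] [-0.6215  0.5488  1.6811  0.0016  0.9072  2.1724] [ 9.7056  3.0471 -0.2404] 19.500126913189888 r 0.05827231612593343 turned 3.57999292699535 corr tool xy cm -0.04863931887461375 0.1729713847050119
```

View pics/turn2.png

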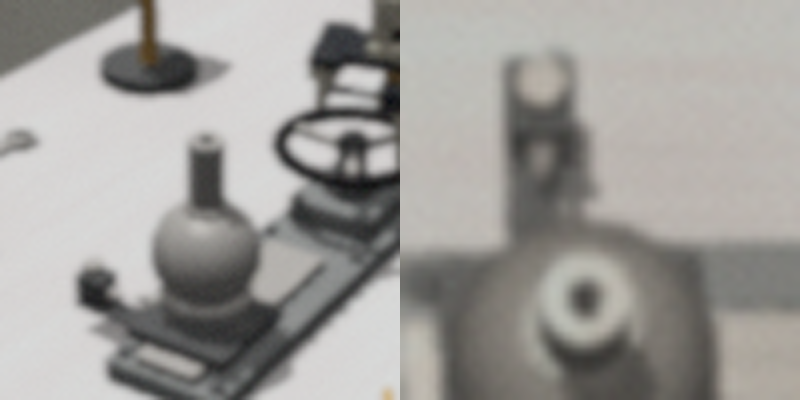

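The last crop (scale 8) shows the bottle upright. The index cone is at about (343,180), and the carriage pointer is now almost under the ball's edge. For a precise gap I'll use the unobstructed early picture.

Run:
```python
from h import *
p=robot.read_camera('top')
g=cv2.imread('pics/top0.png',0); n=cv2.cvtColor(p['img'],cv2.COLOR_RGB2GRAY)
def show(g,r,c):
    print('     ',*range(*c)); 
    for y in range(*r): print(y,*[f'{v:3d}' for v in g[y,c[0]:c[1]]])
show(g,(172,192),(336,351)); show(g,(180,193),(356,369)); print('now'); show(n,(176,192),(336,356))
for y in (0,-.0104,-.05): print(y,pix(p,[.585,y,.038]))
for n_ in('index_tip','carriage_pointer'):
    print(n_,[(r['centre'],r['score']) for r in robot.search_frame(n_,p)])
```

```text
336 337 338 339 340 341 342 343 344 345 346 347 348 349 350
172 162 142 100  84 101 119 131 128 108  85 104 145 158 160 161
173 160 139  99  74  76  83  90  88  78  72 103 144 160 161 160
174 159 139  98  76  70  68  68  68  71  76  99 137 157 161 158
175 159 140  97  76  73  69  68  69  73  72  85 114 142 153 159
176 158 136  94  63  63  63  65  63  62  60  68  91 122 149 157
177 158 140  95  57  53  64  73  71  57  52  61  82 111 145 158
178 157 141  96  57  58  78  97  90  70  56  63  79 108 143 156
179 157 142 102  66  68  91 107  96  72  55  64  81 112 142 157
180 158 143 104  75  71  91 104  91  69  63  69  84 112 143 155
181 156 143 110  82  76  87  91  81  68  71  79  88 111 142 155
182 159 146 114  86  80  78  77  67  64  75  83  90 106 136 153
183 159 147 118  90  81  75  68  61  64  77  82  87  97 122 148
184 159 145 114  88  79  77  70  64  70  79  83  92 103 126 148
185 158 148 110  87  78  78  77  74  77  77  84 103 132 146 155
186 159 145 110  85  78  77  78  79  79  80  87 107 143 155 159
187 158 142 110  84  80  78  79  79  80  78  85 104 143 154 155
188 158 145 112 
[... 1991 characters left out ...]
 102 118 117 126 158 173 176 177 181 182 182 182
187 186 167 129  99  95  91  93  94 100 110 110 113 134 147 152 156 162 169 176 177
188 183 168 132 104  92  95  98  98 102 106 109 109 115 120 122 125 129 137 151 164
189 184 171 139 106  97  99 105 108 112 112 115 114 116 114 111 113 108 115 123 139
190 172 160 132 109 106 112 113 117 117 120 125 127 127 123 122 115 112 113 109 116
191 137 129 117 111 114 116 121 123 130 139 146 151 152 148 139 130 122 117 113 111
0 [342.21793165 185.27739402]
-0.0104 [346.30365733 185.31774459]
-0.05 [361.85666616 185.4713459 ]
index_tip [([0.6041, 0.0026, 0.0437], 0.72), ([0.5286, -0.1958, 0.0953], 0.47)]
carriage_pointer [([0.4933, 0.0074, 0.0464], 0.69)]
```

The "now" patch shows the pointer tip at column ≈345.3, matching the predicted 345.2. The index is at ≈341.9, so about 8.2 mm or 0.68 rad is left.

Call:
apply_moves(motion="10 -0.3 -0.03 0 0 0 0.05;10 -0.54 -0.04 0 0 0 0.09;10 -0.54 -0.04 0 0 0 0.09;10 -0.54 -0.04 0 0 0 0.09;10 -0.54 -0.04 0 0 0 0.09;10 -0.54 -0.03 0 0 0 0.09;10 -0.54 -0.03 0 0 0 0.09;10 -0.3 -0.01 0 0 0 0.05;10 -0.24 -0.01 0 0 0 0.04;10 0 0 0 0 0 0;10 0 0 0 0 0 0")

```text
time: 25.95
tool_pos: [0.4805, -0.2108, 0.0674]
tool_rot: [-3.14, -0.001, -1.903]
contact_force: [1.8, -2.6, 1.7]
opening: 0.0142
grip_force: 19.7
```

```bash
python3 st.py
python3 - <<'E'
from h import *
p=robot.read_camera('top');save(p,'endtop');s=robot.read_camera('side');save(s,'endside')
n=cv2.cvtColor(p['img'],cv2.COLOR_RGB2GRAY)
for y in range(177,191): print(y,*[f'{v:3d}' for v in n[y,336:352]])
E
```

```text
[ 0.4805 -0.2108  0.0674] [-3.1399 -0.0012 -1.903 ] [-0.559   0.5244  1.7294 -0.001   0.886   2.9154] [ 1.7925 -2.617   1.6755] 19.68867927789688 r 0.05872129421053595 turned 4.259027802544189 corr tool xy cm 0.007448808751032285 0.12787530336323225
177 180 161 110  69  62  73  86  83  69  61  73  97 131 166 177 180
178 181 161 114  69  68  95 112 107  81  66  72  95 129 165 179 179
179 179 163 120  80  78 105 123 113  85  66  73  96 126 166 179 180
180 182 165 125  89  81 104 119 108  81  70  82 100 128 164 178 181
181 181 164 128  96  90  99 107  96  76  82  92 100 129 166 178 179
182 181 167 133 102  94  93  90  78  73  88  99 102 121 156 174 180
183 182 169 137 102  92  90  82  73  74  88  96  98 112 142 170 178
184 183 170 132 101  94  94  92  83  82  88  99 106 123 147 170 181
185 184 168 128 100  95 101 111  95  88  93 101 120 151 167 179 182
186 181 168 126  96  93 104 114 103  89  92 100 124 161 176 178 181
187 179 162 125  97  94 103 111 103  93  92  97 117 150 166 172 177
188 171 151 118  98  95 102 106 105 101 101 100 106 122 137 150 161
189 148 125 109 103 104 109 108 111 109 110 109 107 108 112 121 134
190 123 114 111 112 117 115 118 121 123 121 118 114 113 108 107 109
```

Both cones now centre on column 342.0, so they are aligned. Releasing and retreating up.

Call:
apply_moves(motion="18 0 0 0 0 0 0;22 0 0 0 0 0 0;30 0 0 0 0 0 0;42 0 0 0 0 0 0;45 0 0 0 0 0 0;45 0 0 0 0 0 0;45 0 0 -1 0 0 0;45 0 0 -3 0 0 0;45 0 0 -4 0 0 0;45 0 0 -4 0 0 0;45 0 0 -4 0 0 0;45 0 0 -2 0 0 0;45 0 0 0 0 0 0;45 0 0 0 0 0 0")

```text
time: 27.8
tool_pos: [0.4796, -0.2095, 0.2464]
tool_rot: [3.14, 0.0, -1.904]
contact_force: [0.3, -0.7, 0.5]
opening: 0.042
grip_force: 0.0
```

Run:
```python
from h import *
p=robot.read_camera('top');s=robot.read_camera('side')
n=cv2.cvtColor(p['img'],cv2.COLOR_RGB2GRAY)
for y in (178,179,180,185,186,187): print(y,*[f'{v:3d}' for v in n[y,336:352]])
a=cv2.resize(s['img'][120:220,260:360],(400,400),interpolation=2);b=cv2.resize(p['img'][165:240,310:385],(400,400),interpolation=2)
save({'img':np.hstack([a,b])},'final'); 
c=np.array([.527-.042*.051,-.0535+.051,0]);print(pix(p,c+[0,0,.19]),pix(p,c+[0,0,.098]),pix(s,c+[0,0,.19]),pix(s,c+[0,0,.098]))
```

```text
178 178 157 111  67  69  90 108 100  79  62  72  93 125 162 179 177
179 178 158 118  78  75 103 123 111  82  66  75  95 125 161 174 176
180 177 161 123  85  80 103 118 105  79  69  80  96 127 163 177 178
185 179 165 128  97  92  98 104  94  88  91  97 119 148 164 174 179
186 177 163 124  96  93 101 110  98  89  89  96 123 158 173 177 176
187 176 161 124  94  92 102 109 101  90  90  96 113 148 164 168 173
[345.98788689 196.11360387] [344.16352199 204.09980987] [311.02815958 154.67151937] [310.71208535 183.64357289]
```

View pics/final.png

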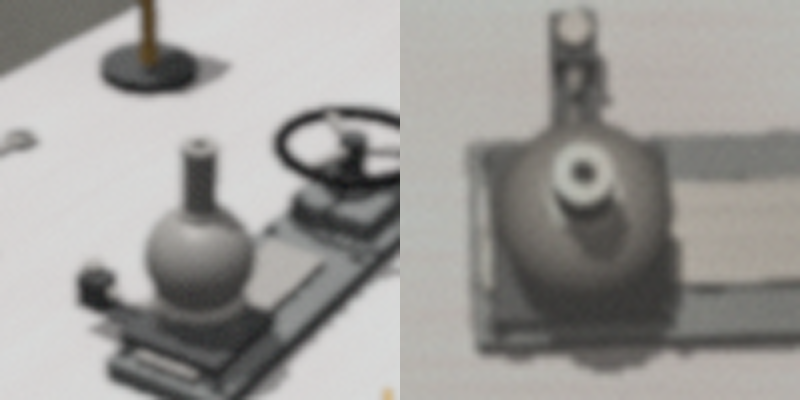

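The final crop shows the bottle standing in the ring about 2–3° off vertical, well within 8°, with the two pointers in line and the wheel free. Handing in.

```bash
python3 -c "
from cell import robot
print(robot.hand_in())"
```

```text
the job is handed in; nothing more can be done
None
```

The job is handed in, with no verdict returned: the steel bottle stands in the ring about 2–3° off vertical, the wheel was cranked clockwise in one grasp until the two pointers lined up to within about 1 mm in the top picture, and the arm is clear of everything.

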